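Select the marked gear on the polishing spindle

TASK

Set the polishing machine to the gear for the next job: push its gear lever out of the middle parking channel, along the cross channel of the H-gate, and fully home into the slot at the corner where the T-shaped index pin stands (the other corners have flat round caps). Only push the lever from the side with the fingers; do not pinch it, leave the loose things on the bench and on the machine where they are, and finish clear of the lever.

Things in the scene. Friction and masses are not known exactly. Their poses are not given: they have to be found in the camera images.
- gearbox: grey polishing machine fixed to the bench: gearbox 220 (x) by 190 mm (y), flat top 140 mm high; motor on its left (to y=+210 mm, 128 mm high), felt wheel on its right (to y=-220 mm, 158 mm high). Turned up to 0.25 rad. Origin on the bench under the lever's pivot and the gate's middle; x points away from the robot ('far'), y left, z up.
- gate (a point): middle of the gate, on the plate's top, 140 mm up; axes as gearbox. Channels 14 mm wide in a 6 mm plate guide the lever's 9 mm shaft: cross channel along y (x=0, y -35 to 35 mm); left and right channels along x (y=+28, -28; x -31 to 31 mm), forming an H; a middle parking channel (y=0) from x=-31 mm only to the cross channel. Sideways moves only in the cross channel.
- shift (a joint): fore-and-aft tilt of the lever, rad, about a pivot 20 mm above the gearbox origin: 0 upright, positive far (+x), negative near. Stops -0.21 and 0.21 (slot ends); in the middle channel stopped at about +0.02. Starts at -0.205 to -0.14. Moves sideways only within about +-0.02. About 2.5 N at the grip moves it; it stays where left, no spring.
- select (a joint): sideways tilt of the lever, rad, about the same pivot: 0 upright in the middle, positive left (+y), negative right. Stops -0.25 and 0.25. The left channel takes the lever at about 0.215 to 0.25, the right one at -0.215 to -0.25. As stiff as shift. Starts near 0, in the middle parking channel.
- grip (a point): centre of the lever's black square grip, 32 by 32 mm, 55 mm tall, 202.5 mm from the pivot along the lever (222 mm above the bench when upright); below it a 9 mm steel shaft. Axes tilt with the lever: z along it, x far, y left. It travels about 42 mm from the cross channel to a slot's end, and about 50 mm sideways from the middle to the left or right channel.
- index_pin: T-shaped steel pin, 28 mm tall, crossbar 44 by 12 mm, fixed in one of the gate plate's four corners, 62 mm far or near and 62 mm left or right of the gate's middle; its corner tells the wanted slot. The other three corners have flat round steel caps, 16 mm across, 3 mm high. Origin at its foot on the plate, 140 mm above the bench; axes as gearbox.
- slot_near_left (a point): near left slot of the gate (middle of the shaft when fully home), on the plate's top 140 mm above the bench, 24 mm near and 28 mm left of the gate's middle
- slot_near_right (a point): near right slot of the gate (middle of the shaft when fully home), on the plate's top 140 mm above the bench, 24 mm near and 28 mm right of the gate's middle
- slot_far_left (a point): far left slot of the gate (middle of the shaft when fully home), on the plate's top 140 mm above the bench, 24 mm far and 28 mm left of the gate's middle
- slot_far_right (a point): far right slot of the gate (middle of the shaft when fully home), on the plate's top 140 mm above the bench, 24 mm far and 28 mm right of the gate's middle
- face_near: near side wall of the lever's square grip (6 mm thick); its frame is the lever's pivot, turning with the lever: it is listed only to tell that opposite walls must not be squeezed together
- face_far: far side wall of the lever's square grip (6 mm thick); its frame is the lever's pivot, turning with the lever: it is listed only to tell that opposite walls must not be squeezed together
- face_left: left side wall of the lever's square grip (6 mm thick); its frame is the lever's pivot, turning with the lever: it is listed only to tell that opposite walls must not be squeezed together
- face_right: right side wall of the lever's square grip (6 mm thick); its frame is the lever's pivot, turning with the lever: it is listed only to tell that opposite walls must not be squeezed together
- tin: plain round aluminium tin, 44 mm across, 36 mm tall, standing loose on the rear strip of the gearbox's top; origin at its underside's centre. Loose bystander, to be left where it is.
- hammer: hammer lying on the bench on the left; origin at the bottom, about mid-length. Loose bystander, to be left where it is.
- dish: white ceramic dish, 110 mm across, 30 mm tall; origin at its underside's centre. Loose bystander, to be left where it is.
- jar: amber glass jar, 64 mm across, 85 mm tall; origin at its underside's centre. Loose bystander, to be left where it is.
- blade: crescent-shaped steel blade blank, 4 mm thick, about 280 mm long, lying flat; origin in the hollow of the crescent near its back. Loose bystander, to be left where it is.
- wrench: steel wrench lying flat on the bench in front of the machine; origin at the bottom, about mid-length. Loose bystander, to be left where it is.
- mallet_head: upright wooden cylinder (mallet head), 60 mm across, 80 mm tall; origin at its underside's centre. Loose bystander, to be left where it is.

How it is judged:
By the outcome, as a careful person would: the job done as asked, in the order asked, and still so for the second after the job is handed in, with the robot touching nothing.
It also fails if it takes over 48 s, if anything falls off the work surface, if the arm or the gripper's body presses on something with over 40 N, if the wrist force passes 120 N, or if a joint passes its speed limit or range.

ROBOT

A 6-joint arm with a two-finger parallel gripper is mounted at the origin on the work surface. World frame = base frame: x ahead of the robot, y to its left, z up, the work surface at z = 0. Lengths are in m, angles in rad, forces in N, time in s.
With the tool pointing down it reaches from about 0.35 to 0.775 m from the base axis. Payload 5.5 kg.
Tool frame: the origin (TCP) lies at the very end of the fingers, on their centre line; the grasp point (between the pads) lies 19 mm behind it; z points along the fingers, y is the direction in which the jaws open and shut (so a half turn about z gives the same grasp; the last joint's range is limited). The gripper opens to 85 mm and grips with 20 to 120 N. Pads are 22 mm wide; open, the fingers measure 114 mm over their backs; the gripper's body (76 mm by 85 mm) begins 54 mm behind the grasp point. The pads swing forward as they close: fully open they stand 13 mm farther back than shut.
Start: joints at [1.084, 0.313, 0.046, 1.304, 0, 1.431], TCP at [0.195, 0.541, 0.231] pointing down, gripper open.
Joint ranges: [-2.76, 2.76], [-0.86, 1.69], [-1.03, 1.26], [-2.2, 2.34], [-1.47, 1.5], [-3.14, 3.14]. Speed limits (rad/s): [2.57, 2.57, 3.14, 3.14, 3.14, 3.14].

INTERFACE

Orientations are given as a unit quaternion [w, x, y, z].
In Python, from workcell import get_state, imaging, env, spotter gives the robot as it stands.
- The arm moves only by the tool play_rows, never from a script. Its argument "moves" is a list of rows, each an object with "claw": the finger opening in cm, from 0 to 8.54; "delta_pos": the shift along the tool's x, y, z in cm, a list of three; "twist": the turn about the tool's z in degrees. A call has 1 to 12 rows; each row is the pose to reach, as a shift and turn from the pose commanded when the call began, along the tool's axes at that moment; what a row does not reach only later rows make up. A row lasts 1/8 s, in which the tool goes at most 62.5 mm and 10.7 degrees, less where a joint would pass 70% of its speed; a pose out of reach is approached as far as the arm can. A call with a gripper value outside its range is refused whole. The fingers move at their own pace and stop on an object; "force" is the grip in N (left out, the last holds). Time passes only in rows, so rows that repeat a pose let the fingers close. It gives the time, the measured TCP pose, the force and the opening at its end, in the units of the state.
- get_state(): the state, without advancing time (a new reading comes with each control period).
- imaging.read_camera(name): name is "side" or "top"; returns the picture (480x640x3 uint8, red, green, blue); there is no depth.
- imaging.camera_info(name): a dict with "fx", "fy", "cx", "cy" (pixels), "world_to_cam" (4x4, takes a point from world to camera coordinates). Camera axes: x right, y down, z forward; pixel columns grow to the right and rows downward; lengths in m; the calibration is good to about 2 mm. A picture is of the moment at which its call begins. camera_info takes no time and is no camera call.
- env.hand_in(): hands the job in, once; it reports no verdict.
Trained networks look in the newest picture that a camera, given by its name, has taken for a name from the list of things; names that differ only in an ending like _2 or _b are one class to them, and where a whole thing is asked for, a point or a joint stands for the part that bears it (a point fixed in the world has none). Each returns a list of dicts, best first, with "conf" (0 to 1); they miss things now and then, are a little off and sometimes report something else, mostly with a low value. They report only what shows in the picture. A call takes as long as a camera call.
- spotter.spot_in(camera, query): "extent" ([left, top, right, bottom] in pixels, round what is visible of it).
The state is a dict: "clock": time; "joint_pos": joint angles; "qvel": joint speeds; "tau": joint torques, N m; "tcp_pos": TCP position; "orientation": TCP orientation; "wrist_force": force on the tool from outside, world axes, zero at the start; "ft_torque": the same for the moment, N m; "finger_gap": finger opening in m.
Only numpy, scipy, OpenCV 4.12 (cv2) and the standard library are available. Lean on these libraries where they do the work, as an engineer would, in place of code of your own. Each camera call takes 0.05 s, during which the arm holds its last target. There are 200 camera calls.

## Working session

There is one attempt and no reset: what is moved stays moved. The work goes in short steps, Python scripts to look and compute and a tool call to move; the robot and the scene stay as the last step left them, time stands still between calls to the robot, and variables do not carry over. Pictures are saved under pics/ and viewed, about 8 in all and at most 12, crops included, and the job is handed in when it is done.

Besides the shell and the picture viewer there is one more tool, called after "Emit:" as name(argument=value, ...) on one line, values as JSON. play_rows: Moves the arm, as the interface text tells. Its arguments: {"type":"object","properties":{"moves":{"type":"array"},"force":{"type":"number"}},"required":["moves"]}

```bash
mkdir -p pics; python3 - <<'E'
from workcell import get_state, imaging, env, spotter
import cv2
s=get_state();print(s)
for c in("top","side"):
    im=imaging.read_camera(c);cv2.imwrite(f"pics/{c}0.png",im[:,:,::-1])
    i=imaging.camera_info(c);print(c,i)
    for q in("index_pin","grip","gearbox","tin"):
        print(q,[(d["conf"],d["extent"]) for d in spotter.spot_in(c,q)[:3]])
E
```

```text
{'clock': 0.0, 'joint_pos': array([ 1.08440599e+00,  3.14007352e-01,  4.49907825e-02,  1.30363079e+00,
       -2.05647062e-05,  1.43116792e+00]), 'qvel': array([-0.00153332,  0.00147276, -0.00128822, -0.00032266,  0.00013854,
       -0.00163762]), 'tau': array([-2.03454765e-04, -4.80631328e+01,  2.98530364e+01,  1.92651217e-02,
       -1.63803329e-04,  6.53007461e-06]), 'tcp_pos': array([0.19520124, 0.54030017, 0.23040977]), 'orientation': array([-2.75204873e-04,  1.72513517e-01,  9.85006716e-01, -8.83711828e-04]), 'wrist_force': array([-0.36056159,  0.21869925, -0.07682497]), 'ft_torque': array([0.05771869, 0.03284509, 0.02574952]), 'finger_gap': 0.085300258719632}
top {'fx': 454.51824343512556, 'fy': 454.51824343512556, 'cx': 316.00435267361, 'cy': 242.25019901307732, 'world_to_cam': array([[ 2.55470430e-02, -9.99672911e-01,  1.19180184e-03,
        -3.91784523e-02],
       [-9.93339218e-01, -2.55191440e-02, -1.12365348e-01,
         4.84983539e-01],
       [ 1.12359008e-01,  1.68673888e-03, -9.93666246e-01,
         1.45798284e+00],
       [ 0.00000000e+00,  0.00000000e+00,  0.000
[... 299 characters left out ...]
0.72, [327.3, 186.7, 338.2, 201.6])]
side {'fx': 611.9136042358098, 'fy': 611.9136042358098, 'cx': 324.6160516612825, 'cy': 245.6127408626542, 'world_to_cam': array([[ 0.97601802,  0.21685341, -0.01906367, -0.43951955],
       [ 0.15387216, -0.74918607, -0.64423877, -0.00373626],
       [-0.1539876 ,  0.62585528, -0.76458681,  1.64739352],
       [ 0.        ,  0.        ,  0.        ,  1.        ]])}
index_pin [(0.6, [285.5, 197.2, 414.3, 380.0]), (0.52, [344.3, 223.3, 344.2, 236.5])]
grip [(0.73, [324.5, 218.1, 345.2, 255.4])]
gearbox [(0.71, [341.9, 222.2, 343.5, 242.9]), (0.57, [284.4, 196.3, 417.4, 380.4])]
tin [(0.77, [385.6, 252.4, 402.2, 275.7]), (0.52, [340.4, 219.7, 343.4, 243.5])]
```

```bash
python3 - <<'E'
import cv2
a=cv2.imread("pics/top0.png")[150:300,210:430];cv2.imwrite("pics/a.png",cv2.resize(a,(792,540),interpolation=cv2.INTER_CUBIC))
a=cv2.imread("pics/side0.png")[170:400,240:470];cv2.imwrite("pics/b.png",cv2.resize(a,(598,598),interpolation=cv2.INTER_CUBIC))
E
```

```text
(no output)
```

View pics/a.png

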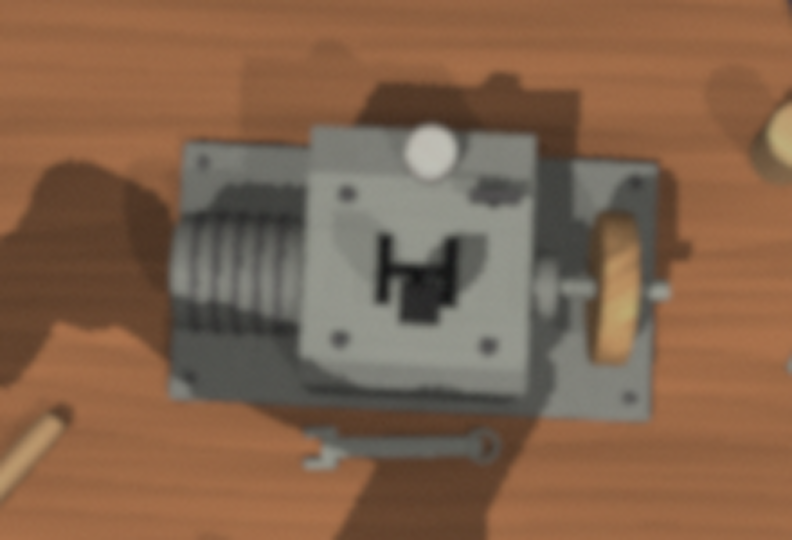

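View pics/b.png

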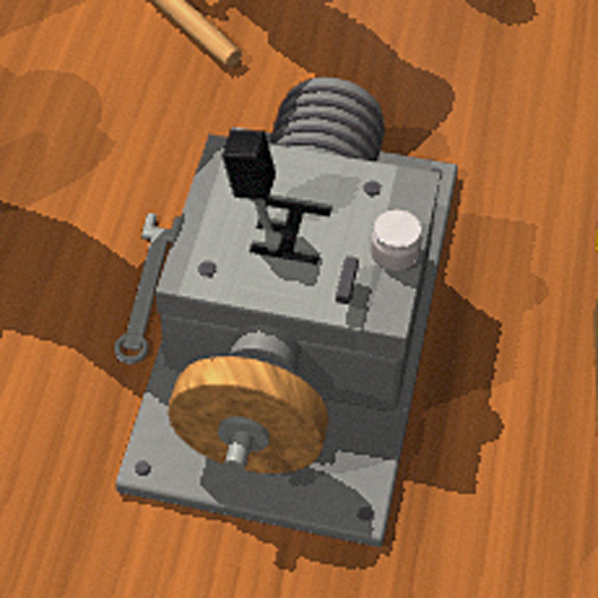

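View pics/top0.png

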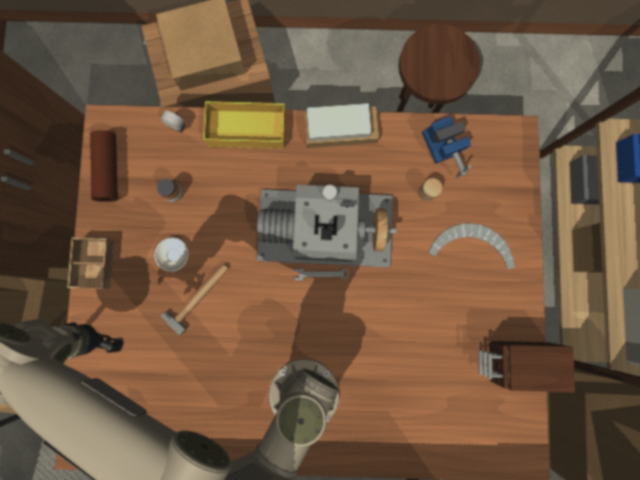

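```bash
cat > h.py <<'E'
import numpy as np
from workcell import get_state, imaging, env, spotter
from scipy.spatial.transform import Rotation as R
from scipy.optimize import least_squares
def proj(c,p):
    i=imaging.camera_info(c);M=np.array(i["world_to_cam"]);q=np.atleast_2d(p)@M[:3,:3].T+M[:3,3]
    return np.c_[i["fx"]*q[:,0]/q[:,2]+i["cx"],i["fy"]*q[:,1]/q[:,2]+i["cy"]]
def gatepts(v,loc):
    c,s=np.cos(v[2]),np.sin(v[2]);loc=np.atleast_2d(loc)
    return np.c_[v[0]+c*loc[:,0]-s*loc[:,1],v[1]+s*loc[:,0]+c*loc[:,1],loc[:,2]]
def lever(a,b,l=.2025): # grip centre in gearbox frame, shift a, select b (approx.)
    return np.array([l*np.sin(a)*np.cos(b),l*np.sin(b),.02+l*np.cos(a)*np.cos(b)])
def tool():
    s=get_state();w,x,y,z=s["orientation"];return s,R.from_quat([x,y,z,w]).as_matrix()
E
python3 - <<'E'
from h import *
k=.062
T=np.array([[k,k,.143],[-k,k,.143],[-k,-k,.143]]);tp=np.array([[347,193],[340,339],[488,345]])/3.6+[210,150]
S=np.array([[k,k,.143],[-k,-k,.143],[k,-k,.168]]);sp=np.array([[372,187],[207,268],[349,262]])/2.6+[240,170]
f=lambda v:np.r_[(proj("top",gatepts(v,T))-tp).ravel(),(proj("side",gatepts(v,S))-sp).ravel()]
r=least_squares(f,[.5,0,0]);print(r.x,f(r.x).round(1))
v=r.x
top=lambda w:gatepts(v,lever(w[0],w[1],.23))
g=lambda w:np.r_[(proj("side",gatepts(v,lever(w[0],w[1],.2025)))-[334.8,236.8]).ravel(),(proj("top",gatepts(v,lever(w[0],w[1],.23)))-(np.array([419,300])/3.6+[210,150])).ravel()]
q=least_squares(g,[-.17,0]);print(q.x,g(q.x).round(1),gatepts(v,lever(*q.x)))
s,M=tool();print(M.round(3))
E
```

```text
[ 0.52876685 -0.05231952  0.00429737] [-1.5 -0.1 -0.6 -0.2 -0.5 -1.  -1.1 -1.6  0.1 -0.3 -0.3  3.9]
[-0.18502648 -0.03514085] [ 0.2 -2.1  1.8  0.2] [[ 0.49156633 -0.05959401  0.21892072]]
[[-0.94  0.34  0.  ]
 [ 0.34  0.94  0.  ]
 [-0.    0.   -1.  ]]
```

```bash
python3 - <<'E'
from h import *
k=.062
T=np.array([[k,k,.143],[-k,k,.143],[-k,-k,.143],[k,-k,.168]]);tp=np.array([[347,193],[340,339],[488,345],[497,190]])/3.6+[210,150]
S=np.array([[k,k,.143],[-k,-k,.143],[k,-k,.165]]);sp=np.array([[372,187],[207,268],[348,275]])/2.6+[240,170]
f=lambda v:np.r_[(proj("top",gatepts(v,T))-tp).ravel(),(proj("side",gatepts(v,S))-sp).ravel()]
r=least_squares(f,[.5,0,0],loss="soft_l1");print(r.x,f(r.x).round(1))
v=r.x
g=lambda w:np.r_[(proj("side",gatepts(v,lever(w[0],w[1],.2025)))-[334.8,236.8]).ravel(),(proj("top",gatepts(v,lever(w[0],w[1],.23)))-(np.array([419,300])/3.6+[210,150])).ravel()]
q=least_squares(g,[-.17,0]);print(q.x,g(q.x).round(1),gatepts(v,lever(*q.x)))
s,M=tool();t=s["tcp_pos"]
def to(p):print(p,(M.T@(np.array(p)-t)*100).round(2))
for loc in ([-.16,0,.25],[-.10,0,.205],[-.035,0,.205],[0,.07,.205]):
    to(gatepts(v,loc)[0])
E
```

```text
[ 0.52927364 -0.05490212 -0.01186295] [-0.3 -0.6 -0.  -0.6  0.  -0.8 -0.7  0.1 -0.7 -0.3 -0.3  0.2 -0.4  0.9]
[-0.18686364 -0.02611681] [ 0.2 -2.1  1.8  0.2] [[ 0.49160633 -0.05974368  0.21890697]]
[ 0.3692849  -0.05300409  0.25      ] [-36.53 -49.94  -1.87]
[ 0.42928068 -0.05371585  0.205     ] [-42.19 -47.97   2.63]
[ 0.49427611 -0.05448692  0.205     ] [-48.33 -45.83   2.63]
[0.53010403 0.01509296 0.205     ] [-49.34 -38.07   2.63]
```

Emit:
play_rows(moves=[{"claw":0,"delta_pos":[-38.5,-49.2,-1.9],"twist":-19.2},{"claw":0,"delta_pos":[-38.5,-49.2,-1.9],"twist":-19.2},{"claw":0,"delta_pos":[-38.5,-49.2,-1.9],"twist":-19.2},{"claw":0,"delta_pos":[-38.5,-49.2,-1.9],"twist":-19.2},{"claw":0,"delta_pos":[-38.5,-49.2,-1.9],"twist":-19.2},{"claw":0,"delta_pos":[-38.5,-49.2,-1.9],"twist":-19.2},{"claw":0,"delta_pos":[-38.5,-49.2,-1.9],"twist":-19.2},{"claw":0,"delta_pos":[-38.5,-49.2,-1.9],"twist":-19.2},{"claw":0,"delta_pos":[-38.5,-49.2,-1.9],"twist":-19.2},{"claw":0,"delta_pos":[-38.5,-49.2,-1.9],"twist":-19.2},{"claw":0,"delta_pos":[-38.5,-49.2,-1.9],"twist":-19.2},{"claw":0,"delta_pos":[-38.5,-49.2,-1.9],"twist":-19.2}])

```text
clock: 2.0
tcp_pos: [0.3899, -0.0528, 0.2501]
orientation: [-0.0, 0.007, 1.0, 0.0]
wrist_force: [0.0, 0.4, 0.8]
finger_gap: -0.0001
```

```bash
python3 - <<'E'
from h import *
s,M=tool();print(s["clock"],s["tcp_pos"],s["finger_gap"],s["wrist_force"],M.round(3))
E
```

```text
2.0 [ 0.38989976 -0.05278419  0.25014984] -8.707601203898487e-05 [0.04783323 0.44039687 0.80462906] [[-1.     0.013 -0.001]
 [ 0.013  1.     0.001]
 [ 0.001  0.001 -1.   ]]
```

Emit:
play_rows(moves=[{"claw":0,"delta_pos":[0,0,4.2],"twist":0},{"claw":0,"delta_pos":[-5.0,-0.1,4.2],"twist":0},{"claw":0,"delta_pos":[-7.0,-0.1,4.2],"twist":0},{"claw":0,"delta_pos":[-8.0,-0.1,4.2],"twist":0},{"claw":0,"delta_pos":[-9.0,-0.1,4.2],"twist":0},{"claw":0,"delta_pos":[-10.0,-0.1,4.2],"twist":0},{"claw":0,"delta_pos":[-10.5,-0.1,4.2],"twist":0},{"claw":0,"delta_pos":[-11.0,-0.1,4.2],"twist":0},{"claw":0,"delta_pos":[-11.0,-0.1,4.2],"twist":0}])

```text
clock: 3.12
tcp_pos: [0.5017, -0.0548, 0.2106]
orientation: [0.002, 0.006, 1.0, -0.0]
wrist_force: [-2.0, 0.6, 8.5]
finger_gap: 0.0002
```

```bash
python3 - <<'E'
from h import *
import cv2
for c in("top","side"):
    im=imaging.read_camera(c)[:,:,::-1];cv2.imwrite(f"pics/{c}1.png",im)
    print(c,[(d["conf"],d["extent"]) for d in spotter.spot_in(c,"grip")[:3]])
    a=im[150:300,250:400] if c=="top" else im[170:320,270:420]
    cv2.imwrite(f"pics/{c}1c.png",cv2.resize(a,(400,400),interpolation=cv2.INTER_CUBIC))
cv2.imwrite("pics/c1.png",np.hstack([cv2.imread("pics/top1c.png"),cv2.imread("pics/side1c.png")]))
E
```

```text
top []
side [(0.87, [341.5, 222.2, 357.3, 267.1]), (0.46, [283.7, 417.9, 324.5, 479.8])]
```

View pics/c1.png

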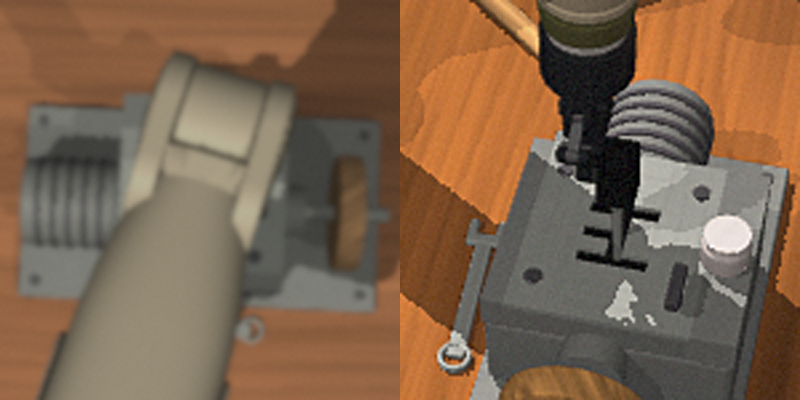

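```bash
cat >> h.py <<'E'
V=np.array([.52927,-.0549,-.01186])
def gripbox(c,a,b):
    L=np.array([[x,y,z] for x in(-.016,.016) for y in(-.016,.016) for z in(.175,.23)])
    P=R.from_euler("YX",[a,-b]).apply(L)+[0,0,.02]
    p=proj(c,gatepts(V,P));return np.r_[p.min(0),p.max(0)].round(1)
E
python3 - <<'E'
from h import *
print(gripbox("side",-.187,0))
for a in(-.04,-.02,0,.02,.04):print(a,gripbox("side",a,0))
print(get_state()["wrist_force"],get_state()["tcp_pos"])
E
```

```text
[324.6 219.1 346.  246.7]
-0.04 [339.4 219.5 357.1 248.4]
-0.02 [341.4 219.7 358.7 248.7]
0 [343.4 219.9 360.8 249.1]
0.02 [344.9 220.2 362.8 249.4]
0.04 [346.5 220.4 364.9 249.8]
[-2.06538523 -0.11791794  0.02909457] [ 0.50079951 -0.05481618  0.2096818 ]
```

Emit:
play_rows(moves=[{"claw":0,"delta_pos":[-0.3,0,0],"twist":0},{"claw":0,"delta_pos":[-0.6,0,0],"twist":0},{"claw":0,"delta_pos":[-0.7,0,0],"twist":0},{"claw":0,"delta_pos":[-0.7,0,0],"twist":0}])

```text
clock: 3.82
tcp_pos: [0.5063, -0.055, 0.2084]
orientation: [-0.001, 0.006, 1.0, 0.0]
wrist_force: [-6.3, 0.4, 6.2]
finger_gap: -0.0001
```

```bash
python3 - <<'E'
from h import *
import cv2
im=imaging.read_camera("side")
print([(d["conf"],d["extent"]) for d in spotter.spot_in("side","grip")[:1]])
for r in (230,236,242,246): print(r,im[r,350:370].sum(1).tolist())
o=cv2.imread("pics/side1.png")
for r in (230,236,242,246): print(r,o[r,350:370].sum(1).tolist())
s,M=tool();print(s["tcp_pos"],s["wrist_force"])
for a in(-.03,0,.02): # grip right edges, bottom and top corner (far-right vertical edge)
    for l in(.175,.23):
        P=R.from_euler("YX",[a,0]).apply([[.016,-.016,l],[.016,.016,l],[-.016,-.016,l]])+[0,0,.02];print(a,l,proj("side",gatepts(V,P)).round(1).tolist())
E
```

```text
[(0.65, [341.9, 224.0, 361.7, 262.4])]
230 [52, 48, 43, 28, 62, 44, 71, 67, 56, 59, 54, 0, 423, 553, 535, 532, 524, 541, 539, 541]
236 [22, 70, 40, 40, 66, 0, 61, 26, 49, 30, 0, 95, 566, 532, 524, 516, 529, 515, 531, 538]
242 [62, 65, 45, 55, 61, 59, 45, 50, 12, 0, 98, 545, 540, 524, 522, 526, 536, 472, 475, 459]
246 [33, 32, 58, 58, 32, 70, 44, 70, 2, 99, 576, 555, 480, 454, 464, 472, 457, 471, 465, 451]
230 [70, 70, 45, 54, 67, 40, 26, 40, 4, 0, 591, 557, 529, 519, 529, 535, 533, 531, 545, 543]
236 [77, 32, 62, 43, 23, 49, 56, 2, 8, 0, 587, 539, 528, 509, 510, 527, 525, 525, 531, 528]
242 [68, 43, 49, 58, 46, 21, 36, 1, 110, 551, 533, 529, 536, 532, 534, 476, 447, 453, 468, 457]
246 [41, 54, 55, 34, 58, 35, 32, 102, 595, 566, 560, 488, 464, 469, 471, 448, 474, 464, 468, 449]
[ 0.50629291 -0.05497273  0.20842755] [-7.08470487  1.30159128  7.23896709]
-0.03 0.175 [[355.1, 248.6], [357.9, 238.0], [341.1, 246.5]]
-0.03 0.23 [[354.8, 232.2], [357.7, 221.6], [340.4, 230.2]]
0 0.175 [[357.4, 249.1], [360.1, 238.5], [343.4, 246.8]]
0 0.23 [[357.9, 232.9], [360.8, 222.2], [343.5, 230.5]]
0.02 0.175 [[358.9, 249.4], [361.6, 238.9], [344.9, 246.9]]
0.02 0.23 [[360.0, 233.3], [362.8, 222.6], [345.6, 230.8]]
```

Emit:
play_rows(moves=[{"claw":0,"delta_pos":[2.0,0,0],"twist":0},{"claw":0,"delta_pos":[4.5,0,0],"twist":0},{"claw":0,"delta_pos":[4.5,4,0],"twist":0},{"claw":0,"delta_pos":[4.5,8,0],"twist":0},{"claw":0,"delta_pos":[2,8,0.2],"twist":0},{"claw":0,"delta_pos":[-2.6,8,0.2],"twist":0},{"claw":0,"delta_pos":[-2.6,8,0.2],"twist":0},{"claw":0,"delta_pos":[-2.6,5,0.2],"twist":0},{"claw":0,"delta_pos":[-2.6,4,0.2],"twist":0},{"claw":0,"delta_pos":[-2.6,3.5,0.2],"twist":0}])

```text
clock: 5.18
tcp_pos: [0.5334, -0.0204, 0.2064]
orientation: [0.0, 0.006, 1.0, 0.001]
wrist_force: [-0.4, 2.3, 0.5]
finger_gap: 0.0001
```

```bash
python3 - <<'E'
from h import *
import cv2
im=imaging.read_camera("side")
cv2.imwrite("pics/s2.png",cv2.resize(im[170:320,270:420,::-1],(500,500),interpolation=cv2.INTER_CUBIC))
s,M=tool();print(s["tcp_pos"],s["wrist_force"],M.round(3)[:2])
E
```

```text
[ 0.53356299 -0.02072527  0.20648944] [-0.22277837  1.55501415  0.85888009] [[-1.     0.012  0.   ]
 [ 0.012  1.     0.001]]
```

View pics/s2.png

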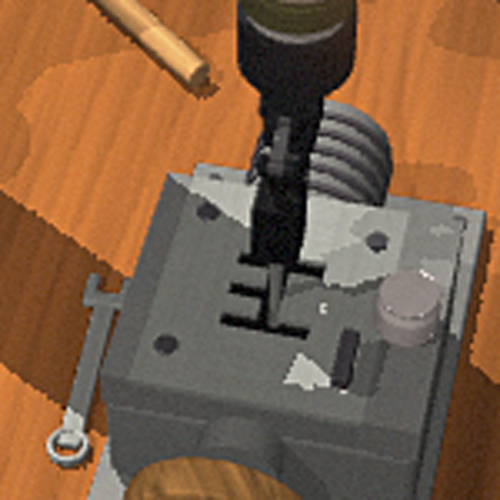

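Emit:
play_rows(moves=[{"claw":0,"delta_pos":[0,-1,0],"twist":0},{"claw":0,"delta_pos":[0,-2,0],"twist":0},{"claw":0,"delta_pos":[0,-3,0],"twist":0},{"claw":0,"delta_pos":[0,-3.6,0],"twist":0},{"claw":0,"delta_pos":[0,-4,0],"twist":0},{"claw":0,"delta_pos":[0,-4,0],"twist":0}])

```text
clock: 5.98
tcp_pos: [0.5332, -0.0608, 0.2062]
orientation: [-0.0, 0.006, 1.0, -0.0]
wrist_force: [0.1, 0.7, 1.5]
finger_gap: -0.0002
```

```bash
python3 - <<'E'
from h import *
import cv2
im=imaging.read_camera("side")
cv2.imwrite("pics/s3.png",cv2.resize(im[170:320,270:420,::-1],(500,500),interpolation=cv2.INTER_CUBIC))
print([(d["conf"],d["extent"]) for d in spotter.spot_in("side","grip")[:1]])
s,M=tool();print(s["tcp_pos"],s["wrist_force"])
for b in (-.19,-.215,-.25):
  for a in(0,.02):
    P=R.from_euler("YX",[a,-b]).apply([[.016,-.016,.175],[-.016,-.016,.175],[0,0,.12]])+[0,0,.02];print(b,a,gripbox("side",a,b),((proj("side",gatepts(V,P))-[270,170])/.3).round(0).tolist())
E
```

```text
[(0.93, [341.3, 237.9, 358.2, 269.8])]
[ 0.53326248 -0.06050187  0.20629891] [-0.0373691   1.00231476  1.11192808]
-0.19 0 [339.3 234.8 357.3 262. ] [[281.0, 307.0], [234.0, 299.0], [265.0, 320.0]]
-0.19 0.02 [341.3 235.1 358.9 262.3] [[286.0, 308.0], [239.0, 299.0], [268.0, 320.0]]
-0.215 0 [338.7 237.  356.9 263.8] [[280.0, 313.0], [233.0, 305.0], [264.0, 324.0]]
-0.215 0.02 [340.8 237.3 358.4 264.1] [[285.0, 314.0], [238.0, 305.0], [267.0, 324.0]]
-0.25 0 [338.  240.1 356.3 266.4] [[278.0, 321.0], [231.0, 313.0], [263.0, 329.0]]
-0.25 0.02 [340.  240.4 357.9 266.7] [[283.0, 322.0], [236.0, 314.0], [266.0, 330.0]]
```

View pics/s3.png

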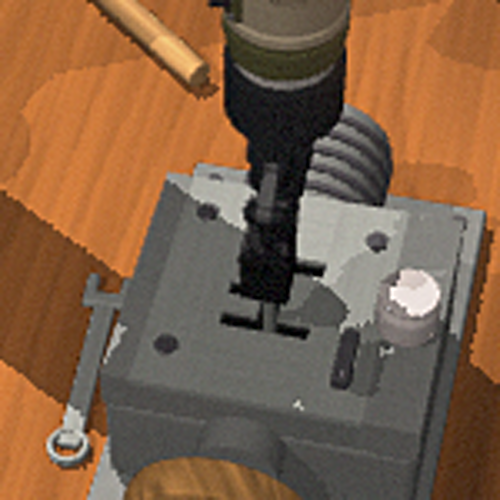

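Emit:
play_rows(moves=[{"claw":0,"delta_pos":[0,-0.4,0],"twist":0},{"claw":0,"delta_pos":[0,-0.8,0],"twist":0},{"claw":0,"delta_pos":[0,-1.0,0],"twist":0},{"claw":0,"delta_pos":[0,-1.0,0],"twist":0}])

```text
clock: 6.58
tcp_pos: [0.5331, -0.0706, 0.2063]
orientation: [0.0, 0.006, 1.0, 0.0]
wrist_force: [-0.2, 1.7, 1.3]
finger_gap: 0.0001
```

```bash
python3 - <<'E'
from h import *
import cv2
im=imaging.read_camera("side")
cv2.imwrite("pics/s4.png",cv2.resize(im[170:320,270:420,::-1],(500,500),interpolation=cv2.INTER_CUBIC))
print([(d["conf"],d["extent"]) for d in spotter.spot_in("side","grip")[:1]])
s,M=tool();print(s["tcp_pos"],s["wrist_force"])
E
```

```text
[(0.71, [340.3, 241.6, 357.1, 269.0])]
[ 0.53312886 -0.07051124  0.206296  ] [0.03862884 1.13313306 0.69692112]
```

View pics/s4.png

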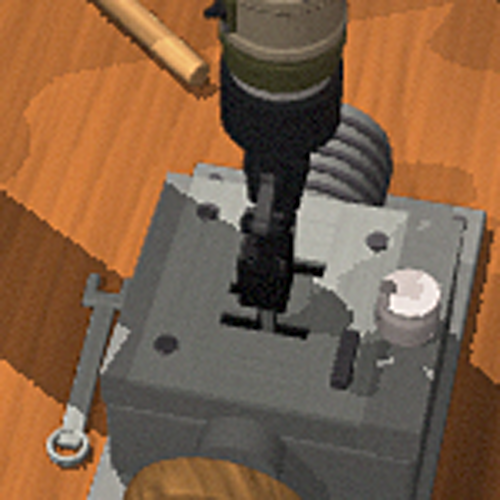

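Emit:
play_rows(moves=[{"claw":0,"delta_pos":[0,-0.2,0],"twist":0},{"claw":0,"delta_pos":[0,-0.4,0],"twist":0},{"claw":0,"delta_pos":[0,-0.4,0],"twist":0}])

```text
clock: 7.05
tcp_pos: [0.5329, -0.0744, 0.206]
orientation: [-0.0, 0.006, 1.0, 0.0]
wrist_force: [-0.0, 2.8, 0.2]
finger_gap: 0.0001
```

Emit:
play_rows(moves=[{"claw":0,"delta_pos":[0,4,0],"twist":0},{"claw":0,"delta_pos":[4,4,0],"twist":0},{"claw":0,"delta_pos":[7,4,0],"twist":0},{"claw":0,"delta_pos":[7,0,0],"twist":0},{"claw":0,"delta_pos":[7,-2.8,0],"twist":0},{"claw":0,"delta_pos":[5,-2.8,0],"twist":0},{"claw":0,"delta_pos":[3.2,-2.8,0],"twist":0},{"claw":0,"delta_pos":[2.2,-2.8,0],"twist":0},{"claw":0,"delta_pos":[1.2,-2.8,0],"twist":0},{"claw":0,"delta_pos":[0.7,-2.8,0],"twist":0},{"claw":0,"delta_pos":[0.7,-2.8,0],"twist":0}])

```text
clock: 8.43
tcp_pos: [0.5258, -0.1024, 0.2062]
orientation: [-0.0, 0.006, 1.0, -0.0]
wrist_force: [-1.6, 0.0, 0.6]
finger_gap: -0.0002
```

```bash
python3 - <<'E'
from h import *
import cv2
im=imaging.read_camera("side")
cv2.imwrite("pics/s5.png",cv2.resize(im[170:320,270:420,::-1],(500,500),interpolation=cv2.INTER_CUBIC))
print([(d["conf"],d["extent"]) for d in spotter.spot_in("side","grip")[:1]])
s,M=tool();print(s["tcp_pos"],s["wrist_force"])
for a in(.02,.1,.15,.21):print(a,gripbox("side",a,-.235))
E
```

```text
[(0.58, [349.5, 243.0, 369.9, 268.5])]
[ 0.52556185 -0.10224854  0.20621018] [-2.47654165 -0.58303921  0.49621768]
0.02 [340.3 239.  358.1 265.6]
0.1 [347.  240.3 366.2 267.2]
0.15 [350.7 241.4 371.3 268.3]
0.21 [355.1 242.9 377.3 269.8]
```

View pics/s5.png

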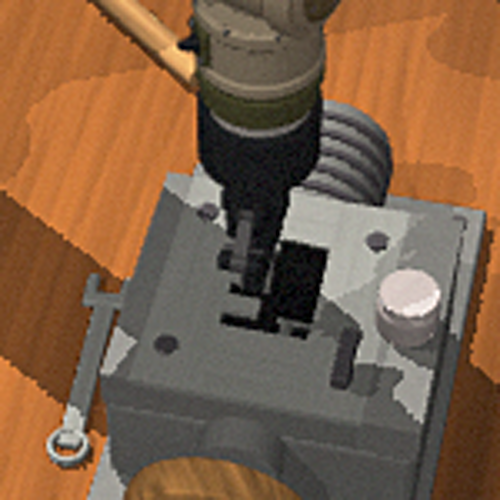

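Emit:
play_rows(moves=[{"claw":0,"delta_pos":[-0.5,0,0],"twist":0},{"claw":0,"delta_pos":[-1.0,0,0],"twist":0},{"claw":0,"delta_pos":[-1.3,0,0],"twist":0},{"claw":0,"delta_pos":[-1.5,0,0],"twist":0},{"claw":0,"delta_pos":[-1.5,0,0],"twist":0}])

```text
clock: 9.15
tcp_pos: [0.5409, -0.1024, 0.2062]
orientation: [0.0, 0.006, 1.0, 0.0]
wrist_force: [-2.5, -1.2, -0.8]
finger_gap: -0.0
```

Not at the stop yet (only the friction force); a few millimetres more.

Emit:
play_rows(moves=[{"claw":0,"delta_pos":[-0.2,0,0],"twist":0},{"claw":0,"delta_pos":[-0.4,0,0],"twist":0},{"claw":0,"delta_pos":[-0.4,0,0],"twist":0}])

```text
clock: 9.52
tcp_pos: [0.5447, -0.1026, 0.2062]
orientation: [-0.0, 0.006, 1.0, 0.0]
wrist_force: [-2.0, 0.3, -0.4]
finger_gap: -0.0003
```

Emit:
play_rows(moves=[{"claw":0,"delta_pos":[-0.2,0,0],"twist":0},{"claw":0,"delta_pos":[-0.4,0,0],"twist":0},{"claw":0,"delta_pos":[-0.4,0,0],"twist":0}])

```text
clock: 9.9
tcp_pos: [0.5482, -0.1025, 0.2059]
orientation: [-0.001, 0.006, 1.0, 0.0]
wrist_force: [-5.0, -0.4, -2.2]
finger_gap: -0.0002
```

```bash
python3 - <<'E'
from h import *
import cv2
im=imaging.read_camera("side")
cv2.imwrite("pics/s6.png",cv2.resize(im[170:320,270:420,::-1],(500,500),interpolation=cv2.INTER_CUBIC))
print([(d["conf"],d["extent"]) for d in spotter.spot_in("side","grip")[:1]])
E
```

```text
[(0.77, [358.1, 244.5, 379.3, 271.2])]
```

View pics/s6.png

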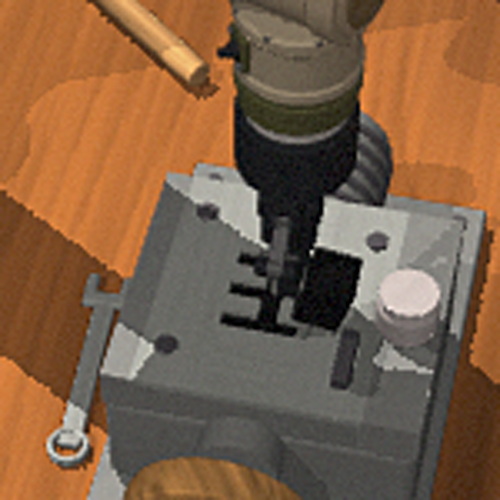

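Emit:
play_rows(moves=[{"claw":0,"delta_pos":[-0.15,0,0],"twist":0},{"claw":0,"delta_pos":[-0.25,0,0],"twist":0},{"claw":0,"delta_pos":[-0.25,0,0],"twist":0}])

```text
clock: 10.38
tcp_pos: [0.5503, -0.1025, 0.2059]
orientation: [-0.001, 0.006, 1.0, 0.0]
wrist_force: [-5.7, 0.3, -3.0]
finger_gap: -0.0003
```

Emit:
play_rows(moves=[{"claw":0,"delta_pos":[-0.15,0,0],"twist":0},{"claw":0,"delta_pos":[-0.25,0,0],"twist":0},{"claw":0,"delta_pos":[-0.25,0,0],"twist":0}])

```text
clock: 10.75
tcp_pos: [0.5522, -0.1024, 0.2056]
orientation: [-0.002, 0.006, 1.0, 0.0]
wrist_force: [-7.0, 0.5, -2.7]
finger_gap: 0.0003
```

```bash
python3 - <<'E'
from h import *
im=imaging.read_camera("side")
print([(d["conf"],d["extent"]) for d in spotter.spot_in("side","grip")[:1]],get_state()["wrist_force"])
import cv2
o=cv2.cvtColor(cv2.imread("pics/s6.png"),cv2.COLOR_BGR2RGB);o=cv2.resize(o,(150,150),interpolation=cv2.INTER_AREA)
for r in(250,258,264):print((im[r,358:384].sum(1)<160).sum(),(o[r-170,88:114].astype(int).sum(1)<160).sum())
E
```

```text
[(0.83, [356.7, 245.6, 377.9, 271.6])] [-8.31594749  0.88857445 -1.65619891]
21 20
20 19
17 16
```

Emit:
play_rows(moves=[{"claw":0,"delta_pos":[-0.2,0,0],"twist":0},{"claw":0,"delta_pos":[-0.4,0,0],"twist":0},{"claw":0,"delta_pos":[-0.4,0,0],"twist":0}])

```text
clock: 11.22
tcp_pos: [0.5552, -0.1023, 0.205]
orientation: [-0.003, 0.006, 1.0, 0.0]
wrist_force: [-9.6, -0.0, -1.9]
finger_gap: 0.0001
```

```bash
python3 - <<'E'
from h import *
im=imaging.read_camera("side");s=get_state()
print(s["wrist_force"],s["tcp_pos"])
for r in(250,258,264):print((im[r,358:384].sum(1)<160).sum())
E
```

```text
[-10.17866067  -0.22057118  -2.71574812] [ 0.55520201 -0.10226236  0.2050875 ]
21
20
16
```

The lever no longer moves while the force climbs, so it is at the stop. Backing off now.

Emit:
play_rows(moves=[{"claw":0,"delta_pos":[2,0,0],"twist":0},{"claw":0,"delta_pos":[6,0,0],"twist":0},{"claw":0,"delta_pos":[11,0,0],"twist":0},{"claw":0,"delta_pos":[15,0,-3],"twist":0},{"claw":0,"delta_pos":[17,0,-5],"twist":0},{"claw":0,"delta_pos":[17,0,-5],"twist":0},{"claw":0,"delta_pos":[17,0,-5],"twist":0}])

```text
clock: 12.15
tcp_pos: [0.3893, -0.1012, 0.2564]
orientation: [0.001, 0.006, 1.0, -0.0]
wrist_force: [-0.3, 0.7, -1.3]
finger_gap: -0.0
```

```bash
python3 - <<'E'
from h import *
import cv2
ims=[]
for c,q in(("side",(270,170)),("top",(250,130))):
    im=imaging.read_camera(c);print(c,[(d["conf"],d["extent"]) for d in spotter.spot_in(c,"grip")[:1]],[(d["conf"],d["extent"]) for d in spotter.spot_in(c,"tin")[:1]])
    ims.append(cv2.resize(im[q[1]:q[1]+150,q[0]:q[0]+150,::-1],(400,400),interpolation=cv2.INTER_CUBIC))
cv2.imwrite("pics/f.png",np.hstack(ims));print(get_state()["tcp_pos"],get_state()["wrist_force"])
for a in(.17,.19,.21):print(a,gripbox("side",a,-.235),gripbox("side",a,-.25))
E
```

```text
side [(0.79, [354.4, 245.7, 378.3, 271.2])] [(0.95, [383.4, 251.4, 401.5, 274.1])]
top [(0.51, [334.2, 197.5, 352.7, 219.8])] [(0.52, [324.5, 189.2, 338.1, 200.9])]
[ 0.38799928 -0.10063463  0.25553987] [-0.29176504  0.30490108  0.13644971]
0.17 [352.1 241.8 373.3 268.8] [351.8 243.2 373.  269.9]
0.19 [353.6 242.3 375.3 269.3] [353.3 243.7 375.  270.4]
0.21 [355.1 242.9 377.3 269.8] [354.8 244.2 377.  270.9]
```

View pics/f.png

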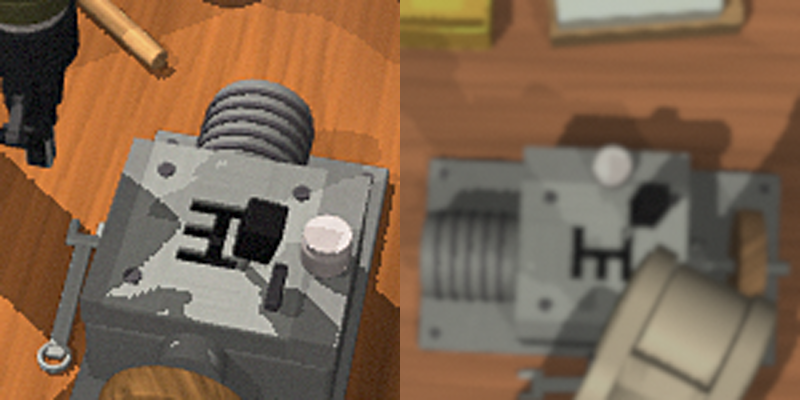

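The picture shows the lever leaning far right, fully home: the grip's extent fits shift 0.21. The tin is undisturbed and the fingers are well clear.

```bash
python3 -c "
from workcell import env
print(env.hand_in())"
```

```text
the job is handed in; nothing more can be done
None
```

The gear lever is home in the far-right slot, at the corner where the T-shaped index pin stands, and the job is handed in.

I used the closed fingers only, pushing from the side in three steps: far out of the parking channel, right along the cross channel, then far into the slot. The lever was never pinched.

**Last checks:**
- **Lever position:** after backing off, its grip showed in the side picture at 354–378 px across and 246–271 px down. That fits a shift of 0.21 and a select of about -0.25, so the lever is at the stop, within roughly 0.01 rad.
- **At the stop:** in the last 3 mm of pushing the lever no longer moved while the force rose to about 10 N. That was also the highest force I read.
- **Fingers clear:** they are about 0.16 m from the lever, with the wrist force near zero.
- **Loose things:** the tin and the wrench look unmoved in the pictures. I did not re-measure the other loose things, but the fingers stayed above them.
- **Time:** the clock read about 12 s at the end.

No check failed. The select angle on the way, about -0.22 to -0.235, was only a rough image estimate, but the lever then entered the slot freely.

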